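# Press a plug-in card home in a sprung test jig

### The job

Take the pusher from its rest, set its foot squarely on the heat plate of the card in the test jig and press firmly straight down until the sprung plate bottoms out level on its stops, holding it firmly down there for two seconds while the jig takes its reading. Then lift off so that the plate comes back up, and stand the pusher back in its rest and let go. Touch the card and its plate with nothing but the pusher, never rack them over or press hard enough to crack the card, and leave the other things on the bench where they are.

Things in the scene. Friction and masses are not known exactly. Their poses are not given: they have to be found in the camera images.
- pusher: The pusher, a hand tamper 80 tall, 0.35 kg, upright in its rest. Flat black foot 76 (its x) by 56 (its y) by 12 thick; steel neck of 22 diameter; on top a pale wooden grip block 60 long (x), 30 wide (y), from 30 to 80 above the underside, gripped across its 30 mm width (fingers closing along y). Origin at the centre of the foot's underside, z up. Same after a half turn.
- pusher_grip (a point): Point on the pusher's axis in the wooden grip block, 57 above the foot's underside; a good height to grip.
- pusher_foot (a point): Centre of the flat underside of the pusher's foot (same point as the pusher's origin).
- rest: The pusher's rest, fixed: a shallow steel tray 100 (its x) by 80 (its y) outside, 92 by 72 inside, with a rubber floor 4 above the bench and a lip 10 above the bench. Origin at the centre of its underside on the bench. The pusher stands in it lengthwise (x along x), 8 mm free all round.
- jig: The test jig, fixed to the bench: a grey box 200 (its x) by 160 (its y) with an aluminium deck 60 above the bench and four steel corner guides that stand to 96 above the bench and surround the sprung plate with 2 mm play. Origin at the centre of its underside, z up.
- plate: The sprung plate with the card screwed on it, one part of 0.25 kg: an aluminium plate 150 (its x) by 110 (its y) by 8, level on four spring plungers between the jig's corner guides; on it a green circuit card with a flat steel heat plate in the middle and taller connectors and capacitors, up to 22 above the plate's underside, round its edges. Origin at the centre of its underside, 82 above the bench when up.
- heat_plate (a point): Centre of the flat top of the heat plate, 84 (plate's x) by 64 (y), where the pusher's foot goes, long side along x; 100 above the bench when up. The parts round it are clear of a foot centred within 8 mm. The jig reads only while the plate is hard down on its stops under a steady push of 12 to 30 N from the pusher; the card cracks above 45 N, even for a moment.
- notebook: Bystander: green spiral notebook, 150 by 210 by 15, lying on the bench. Origin at the centre of its underside.
- mug: Bystander: steel mug, 82 diameter, 92 tall. Origin at the centre of its underside.
- driver: Bystander: black-handled screwdriver 200 long, lying on the bench along its x. Origin near its middle on the bench.
- switchbox: Bystander: small white network switch box, 80 by 150 by 26, on the bench. Origin at the centre of its underside.
- jig_deck (a point): Centre of the jig's deck, 60 above the bench, under the plate. Springs carry the plate's underside 22 above it. Pressed, the plate sinks 5 to 18 mm, then bottoms out on four stop screws near its corners, underneath it, hardly seen; how far differs each time and is told by feel: the springs push back with only 2 to 7 N, on the stops the force rises steeply with no more travel.

How it is judged (in metres and radians):
On the way, in this order (a step that is already met when the one before it is completed fails the run):
1. the pusher's foot, square and centred on the heat plate (10 mm, 0.15 rad), holds the sprung plate hard down on its stops (12 to 30 N, still, level within 0.02 rad) for 1.5 s (contact force between pusher and plate between 12 and 30 N and z of plate in the frame of jig below 0.0785 m and angle between plate's own z axis and vertical below 0.02 rad and angle between pusher's own z axis and vertical below 0.04 rad and linear speed of plate below 0.005 m/s and horizontal distance between pusher_foot and heat_plate below 0.01 m and angle between the x axis of pusher and the x axis of plate, either way round below 0.15 rad), for 1.5 s.
2. the pusher is lifted off and the plate comes back up (contact force between pusher and plate below 0.1 N and z of plate in the frame of jig above 0.0805 m), for 0.2 s.
At the end, for the whole second after the job is handed in: The pusher stands upright and released on the floor of its rest (centre within 15 mm of the rest's), at rest; the sprung plate with its card is back up and level between its guides (horizontal distance between pusher and rest below 0.015 m and z of pusher in the frame of rest below 0.006 m and angle between pusher's own z axis and vertical below 0.05 rad and linear speed of each of pusher, plate below 0.01 m/s and z of plate in the frame of jig above 0.0805 m and angle between plate's own z axis and vertical below 0.02 rad and horizontal distance between plate and jig below 0.006 m); the robot touches nothing.
It fails at once if the card is pressed with more than 45 N (contact force between pusher and plate above 45 N).
It fails at once if the sprung plate is racked over by more than 0.05 rad (angle between plate's own z axis and vertical above 0.05 rad).
It fails at once if the gripper or arm touches the card or its plate (contact force between any of the fingers, the arm and plate above 0.5 N).
It fails at once if a bystander is moved by more than 20 mm (distance of any of notebook, mug, driver, switchbox from where it was at the start of the episode above 0.02 m).
It also fails if it takes over 56 s, if anything falls off the work surface, if the arm or the gripper's body presses on something with over 40 N, if the wrist force passes 120 N, or if a joint passes its speed limit or range.

### The arm

A 6-joint arm with a two-finger parallel gripper is mounted at the origin on the work surface. World frame = base frame: x ahead of the robot, y to its left, z up, the work surface at z = 0. Lengths are in m, angles in degrees, forces in N, time in s.
With the tool pointing down it reaches from about 0.35 to 0.725 m from the base axis. Payload 4.3 kg.
Tool frame: the origin (TCP) lies midway between the tips of the shut fingers; the grasp point (between the pads) lies 19 mm behind it; z points along the fingers, y is the direction in which the jaws open and shut (so a half turn about z gives the same grasp; the last joint's range is limited). The gripper opens to 85 mm and grips with 20 to 120 N. Pads are 22 mm wide; open, the fingers measure 114 mm over their backs; the gripper's body (76 mm by 85 mm) begins 54 mm behind the grasp point. The pads swing forward as they close: fully open they stand 13 mm farther back than shut.
Start: joints at [62.435, 21.618, 4.641, 73.018, 0, 83.68], TCP at [0.208, 0.536, 0.231] pointing down, gripper open.
Joint ranges: [-156.06, 156.06], [-48.1, 94.91], [-58.44, 69.94], [-101.28, 121.22], [-78.64, 73.56], [-180, 180]. Speed limits (degrees/s): [147.25, 147.25, 180, 180, 180, 180].

### API

Orientations are given as [roll, pitch, yaw] about the fixed x, y, z axes, in that order (R = Rz(yaw) Ry(pitch) Rx(roll)).
In Python, from plant import arm, read_camera, ticket gives the robot as it stands.
- The arm moves only by the tool jog_arm, never from a script. Its argument "steps" is a list of rows, each an object of numbers: "x", "y", "z": the shift along the tool's x, y, z in mm; "wx", "wy", "wz": the turn, a rotation vector about the tool's x, y, z in rad; "jaw": the gripper's target within -1 to 1 (fully open at 1, half-way at 0, shut at -1). In form: [{"x": .., "y": .., "z": .., "wx": .., "wy": .., "wz": .., "jaw": ..}, ...]. A call has 1 to 12 rows; each row shifts and turns the commanded pose from where the row before left it, along the tool's axes as they then stand; what a row does not reach is not made up. A row lasts 1/8 s, in which the tool goes at most 62.5 mm and 10.7 degrees, less where a joint would pass 70% of its speed; a pose out of reach is approached as far as the arm can. A call is refused whole if a number of a shift passes 62.5 or a number of a turn 0.188, either way. A call with a gripper value outside its range is refused whole. The fingers move at their own pace and stop on an object; "newtons" is the grip in N (left out, the last holds). Time passes only in rows, so rows that do not move let the fingers close. It gives the time, the measured TCP pose, the force and the opening at its end, in the units of the state.
- arm.read_state(): the state, without advancing time (a new reading comes with each control period).
- read_camera(name): name is "side" or "top"; returns a dict with "color" (420x560x3 uint8, red, green, blue), "K" (3x3 intrinsics, pixels), "dist" ([k1, k2, p1, p2, k3] as OpenCV has them; the pictures are not rectified), "R" (3x3) and "t" (3): a world point X has camera coordinates R X + t. Camera axes: x right, y down, z forward; pixel columns grow to the right and rows downward; lengths in m; the calibration is good to about 2 mm. A picture is of the moment at which its call begins. There is no depth.
- ticket.sign_off(): hands the job in, once; it reports no verdict.
The state is a dict: "time": time; "joint_positions": joint angles; "dq": joint speeds; "joint_torque": joint torques, N m; "ee_pos": TCP position; "eef_rot": TCP orientation; "wrist_force": force on the tool from outside, world axes, zero at the start; "ft_torque": the same for the moment, N m; "gripper_width": finger opening in m.
Only numpy, scipy, OpenCV 4.12 (cv2) and the standard library are available. Lean on these libraries where they do the work, as an engineer would, in place of code of your own. Each camera call takes 0.05 s, during which the arm holds its last target.

## Working session

There is one attempt and no reset: what is moved stays moved. The work goes in short steps, Python scripts to look and compute and a tool call to move; the robot and the scene stay as the last step left them, time stands still between calls to the robot, and variables do not carry over. Pictures are saved under pics/ and viewed, and the job is handed in when it is done.

Besides the shell and the picture viewer there is one more tool, called after "Request:" by a JSON object that holds its "method" and its "body", one argument or row to a line. jog_arm: Moves the arm, as the interface text tells. Its arguments: {"type":"object","properties":{"steps":{"type":"array","items":{"type":"object","properties":{"x":{"type":"number"},"y":{"type":"number"},"z":{"type":"number"},"wx":{"type":"number"},"wy":{"type":"number"},"wz":{"type":"number"},"jaw":{"type":"number"}}}},"newtons":{"type":"number"}},"required":["steps"]}

```bash
mkdir -p pics; python3 - <<'E'
from plant import arm, read_camera
import cv2,json,numpy as np
s=arm.read_state();print(s)
for n in("side","top"):
    d=read_camera(n);cv2.imwrite(f"pics/{n}0.png",d["color"][:,:,::-1]);print(n,d["K"],d["dist"],d["R"],d["t"])
E
```

```text
{'time': 0.0, 'joint_positions': array([ 6.24348867e+01,  2.16620704e+01,  4.56285658e+00,  7.30176235e+01,
       -2.70003159e-04,  8.36806312e+01]), 'dq': array([-0.0330606 ,  0.02394773, -0.07759368, -0.07950135, -0.0374412 ,
        0.12431639]), 'joint_torque': array([-3.77961242e-04, -4.63602555e+01,  2.69875842e+01,  2.07887072e-02,
       -2.16547778e-04, -5.80223656e-06]), 'ee_pos': array([0.20805144, 0.53534247, 0.23035862]), 'eef_rot': array([-1.79883843e+02, -1.25919467e-02,  1.58754243e+02]), 'wrist_force': array([ 0.05957401, -0.06299034,  0.15631733]), 'ft_torque': array([ 0.01429384, -0.03491561,  0.05987408]), 'gripper_width': 0.08560570287588679}
side [[468.84139771   0.         285.35240864]
 [  0.         468.84139771 208.72079778]
 [  0.           0.           1.        ]] [-0.05560197  0.          0.          0.          0.        ] [[ 0.92218255 -0.38673065 -0.00432997]
 [-0.26692789 -0.62832421 -0.73072443]
 [ 0.27987291  0.67501711 -0.68265881]] [-0.5792028   0.22205311  1.20254447]
top [[451.93343911   0.         276.6095086 ]
 [  0.         451.93343911 207.20660357]
 [  0.           0.           1.        ]] [-0.09057001  0.          0.          0.          0.        ] [[ 0.02623589 -0.99960976  0.00959193]
 [-0.99688769 -0.0268756  -0.07411231]
 [ 0.07434117 -0.00761767 -0.99720377]] [-0.0475921   0.64605997  1.3253276 ]
```

View pics/side0.png

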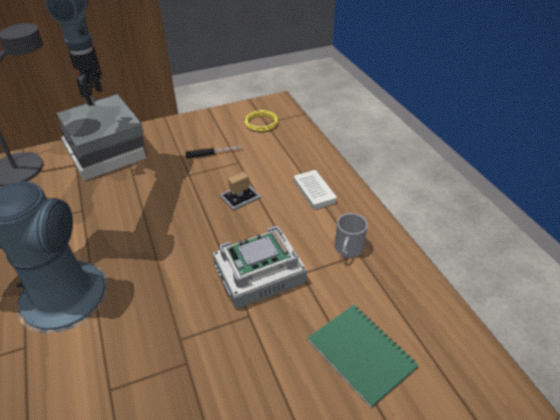

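View pics/top0.png

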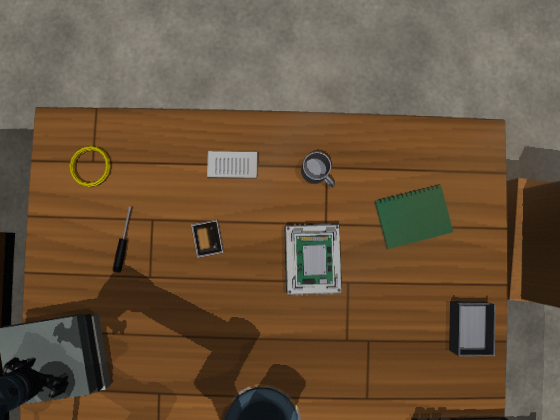

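The top view shows the pusher in its rest at about (207,238) and the jig at (314,259), with the mug at (317,167) near the jig. I'll enlarge both.

```bash
python3 - <<'E'
import cv2,numpy as np
t=cv2.imread("pics/top0.png");s=cv2.imread("pics/side0.png")
a=cv2.resize(t[210:270,175:245],None,fx=8,fy=8,interpolation=cv2.INTER_CUBIC)
b=cv2.resize(t[215:305,275:355],None,fx=6,fy=6,interpolation=cv2.INTER_CUBIC)
cv2.imwrite("pics/ta.png",a);cv2.imwrite("pics/tb.png",b)
cv2.imwrite("pics/sa.png",cv2.resize(s[160:310,205:315],None,fx=4,fy=4,interpolation=cv2.INTER_CUBIC))
E
```

```text
(no output)
```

View pics/ta.png

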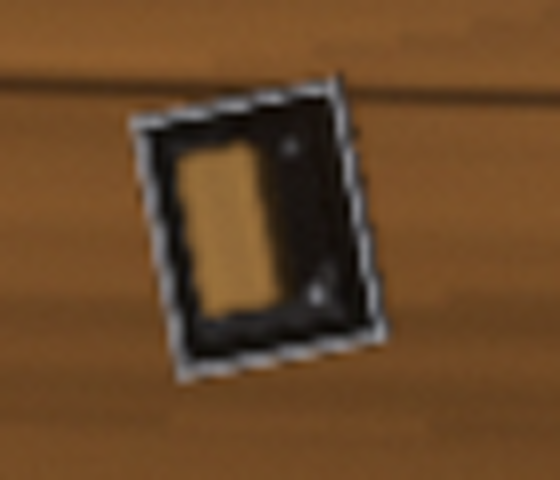

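View pics/tb.png

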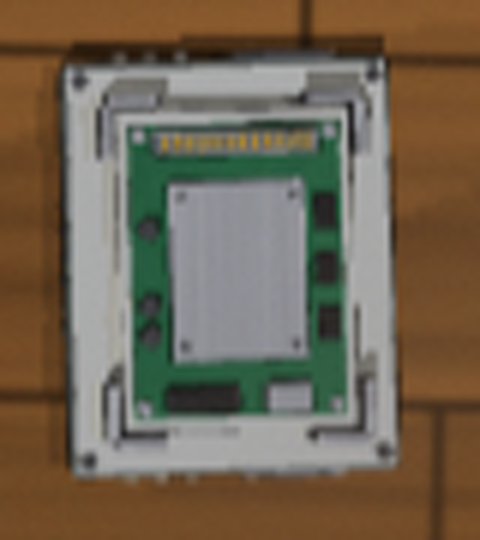

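View pics/sa.png

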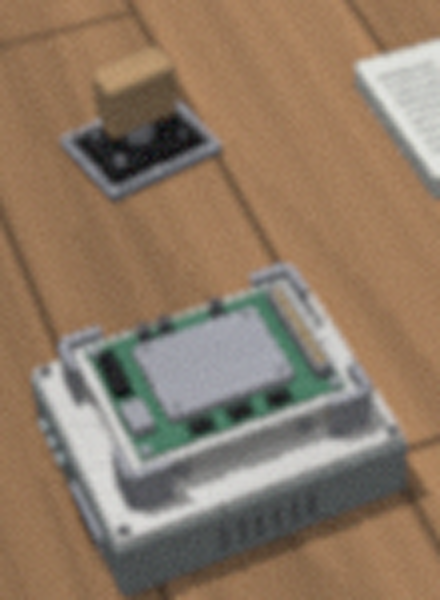

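```bash
cat > h.py <<'E'
import numpy as np,cv2
from plant import arm, read_camera
def ray(d,p,z):
    p=np.asarray(p,float).reshape(-1,1,2)
    n=cv2.undistortPoints(p,d["K"],np.array(d["dist"])).reshape(-1,2)
    r=np.c_[n,np.ones(len(n))]@d["R"]; c=-d["R"].T@d["t"]
    return c+r*((z-c[2])/r[:,2])[:,None]
def order(q): return q
def info(w):
    c=w[:,:2].mean(0);e=[w[(i+1)%4,:2]-w[i,:2] for i in range(4)]
    L=[np.linalg.norm(x) for x in e]
    i=0 if L[0]+L[2]>L[1]+L[3] else 1
    v=e[i]-e[i+2]; a=np.degrees(np.arctan2(v[1],v[0]))
    a=(a+90)%180-90
    print("c",c.round(4),"L",np.round(L,4),"long ang",round(a,2)); return c,a
E
python3 - <<'E'
from h import *
T=read_camera("top");S=read_camera("side")
z=lambda q,f,o:(np.array(q,float)+.5)/f-.5+np.array(o)
print("rest top");info(ray(T,z([(133,118),(337,78),(385,338),(182,380)],8,(175,210)),.010))
print("heat top");info(ray(T,z([(168,185),(303,178),(309,356),(174,362)],6,(275,215)),.100))
print("plate-card jig deck top");info(ray(T,z([(64,62),(387,57),(397,468),(74,475)],6,(275,215)),.060))
print("rest side");info(ray(S,z([(62,141),(170,100),(220,148),(113,197)],4,(205,160)),.010))
print("heat side");info(ray(S,z([(135,347),(245,308),(292,368),(175,416)],4,(205,160)),.100))
def mask(d,lo,hi,box,name,zz):
    h=cv2.cvtColor(d["color"],cv2.COLOR_RGB2HSV);x0,y0,x1,y1=box
    m=cv2.inRange(h,lo,hi)[y0:y1,x0:x1]
    m=cv2.resize(m,None,fx=1,fy=1)
    cs=cv2.findContours(m,cv2.RETR_EXTERNAL,cv2.CHAIN_APPROX_NONE)[0]
    c=max(cs,key=cv2.contourArea);q=cv2.boxPoints(cv2.minAreaRect(c))+np.array([x0,y0]);print(name,q.round(1).tolist(),cv2.contourArea(c));info(ray(d,q,zz))
mask(T,(10,80,90),(28,255,255),(194,224,220,254),"grip",.084)
print("grip top by hand");info(ray(T,z([(177,154),(253,143),(279,305),(205,318)],8,(175,210)),.084))
print("grip side top");info(ray(S,z([(94,82),(158,47),(174,66),(105,104)],4,(205,160)),.084))
E
```

```text
rest top
c [0.5495 0.1764] L [0.0784 0.0993 0.0778 0.1002] long ang 12.6
heat top
c [ 0.4972 -0.1394] L [0.0634 0.0829 0.0631 0.0824] long ang 3.2
plate-card jig deck top
c [ 0.498  -0.1394] L [0.1566 0.1978 0.1554 0.1982] long ang 2.66
rest side
c [0.5467 0.1725] L [0.0956 0.0722 0.0966 0.0789] long ang 10.37
heat side
c [ 0.4955 -0.1365] L [0.0767 0.0605 0.0812 0.0639] long ang 4.75
grip [[196.1, 229.4], [205.7, 227.6], [209.5, 247.6], [199.8, 249.4]] 172.5
c [0.5479 0.1775] L [0.028  0.058  0.0279 0.058 ] long ang 12.73
grip top by hand
c [0.5484 0.1766] L [0.0274 0.0583 0.0267 0.0591] long ang 11.51
grip side top
c [0.5448 0.1706] L [0.0617 0.0269 0.0657 0.0277] long ang 19.72
```

Top-view results, with sizes matching the given ones:
- Pusher and rest at (0.548, 0.177), yaw about 12.3°.
- Heat plate at (0.497, −0.139), yaw about 2.8°.

I'll turn the wrist first, then travel.

Request:
{"method": "jog_arm", "body": {
  "steps": [
    {"wz":-0.146},
    {"wz":-0.146},
    {"wz":-0.146},
    {"wz":-0.148}
  ],
  "newtons": 60
}}

```text
invalid input
```

Request:
{"method": "jog_arm", "body": {
  "steps": [
    {"x":-12,"y":-20},
    {"x":-28,"y":-46},
    {"x":-28,"y":-46},
    {"x":-28,"y":-46},
    {"x":-28,"y":-46},
    {"x":-28,"y":-46},
    {"x":-28,"y":-46},
    {"x":-28,"y":-46},
    {"x":-28,"y":-46},
    {"x":-20,"y":-34},
    {},
    {}
  ]
}}

```text
invalid input
```

Request:
{"method": "jog_arm", "body": {
  "steps": [
    {"x":0,"y":0,"z":0,"wx":0,"wy":0,"wz":-0.146,"jaw":1},
    {"x":0,"y":0,"z":0,"wx":0,"wy":0,"wz":-0.146,"jaw":1},
    {"x":0,"y":0,"z":0,"wx":0,"wy":0,"wz":-0.146,"jaw":1},
    {"x":0,"y":0,"z":0,"wx":0,"wy":0,"wz":-0.148,"jaw":1}
  ],
  "newtons": 60
}}

```text
time: 0.7
ee_pos: [0.2083, 0.5358, 0.231]
eef_rot: [-180.0, -0.0, -167.4]
wrist_force: [0.1, -0.7, -0.9]
gripper_width: 0.0856
```

Request:
{"method": "jog_arm", "body": {
  "steps": [
    {"x":-13,"y":-22,"z":0,"wx":0,"wy":0,"wz":0,"jaw":1},
    {"x":-28,"y":-47,"z":0,"wx":0,"wy":0,"wz":0,"jaw":1},
    {"x":-28,"y":-47,"z":0,"wx":0,"wy":0,"wz":0,"jaw":1},
    {"x":-28,"y":-47,"z":0,"wx":0,"wy":0,"wz":0,"jaw":1},
    {"x":-28,"y":-47,"z":0,"wx":0,"wy":0,"wz":0,"jaw":1},
    {"x":-28,"y":-47,"z":0,"wx":0,"wy":0,"wz":0,"jaw":1},
    {"x":-28,"y":-47,"z":0,"wx":0,"wy":0,"wz":0,"jaw":1},
    {"x":-28,"y":-47,"z":0,"wx":0,"wy":0,"wz":0,"jaw":1},
    {"x":-28,"y":-47,"z":0,"wx":0,"wy":0,"wz":0,"jaw":1},
    {"x":-16,"y":-26,"z":0,"wx":0,"wy":0,"wz":0,"jaw":1},
    {"x":0,"y":0,"z":0,"wx":0,"wy":0,"wz":0,"jaw":1},
    {"x":0,"y":0,"z":0,"wx":0,"wy":0,"wz":0,"jaw":1}
  ]
}}

```text
time: 2.2
ee_pos: [0.5454, 0.1761, 0.231]
eef_rot: [180.0, -0.1, -167.7]
wrist_force: [-0.4, -0.4, 0.3]
gripper_width: 0.0849
```

Request:
{"method": "jog_arm", "body": {
  "steps": [
    {"x":-1,"y":0,"z":30,"wx":0,"wy":0,"wz":0,"jaw":1},
    {"x":-1,"y":0,"z":50,"wx":0,"wy":0,"wz":0,"jaw":1},
    {"x":-1,"y":0,"z":40,"wx":0,"wy":0,"wz":0,"jaw":1},
    {"x":0,"y":0,"z":0,"wx":0,"wy":0,"wz":0,"jaw":1}
  ]
}}

```text
time: 2.7
ee_pos: [0.5448, 0.1769, 0.1083]
eef_rot: [180.0, -0.4, -167.6]
wrist_force: [-0.8, 0.8, 0.5]
gripper_width: 0.0852
```

```bash
python3 - <<'E'
from h import *
s=arm.read_state();print(s["ee_pos"],s["eef_rot"])
S=read_camera("side")["color"][:,:,::-1];T=read_camera("top")["color"][:,:,::-1]
a=cv2.resize(S[100:240,180:290],None,fx=4,fy=4,interpolation=2);b=cv2.resize(T[180:300,160:260],None,fx=4,fy=4,interpolation=2)
o=np.zeros((560,840,3),np.uint8);o[:560,:440]=a;o[:480,440:840]=b;cv2.imwrite("pics/g1.png",o[:,:800])
E
```

```text
[0.5448368  0.17692444 0.10830617] [ 179.97527637   -0.44956116 -167.55426585]
```

View pics/g1.png

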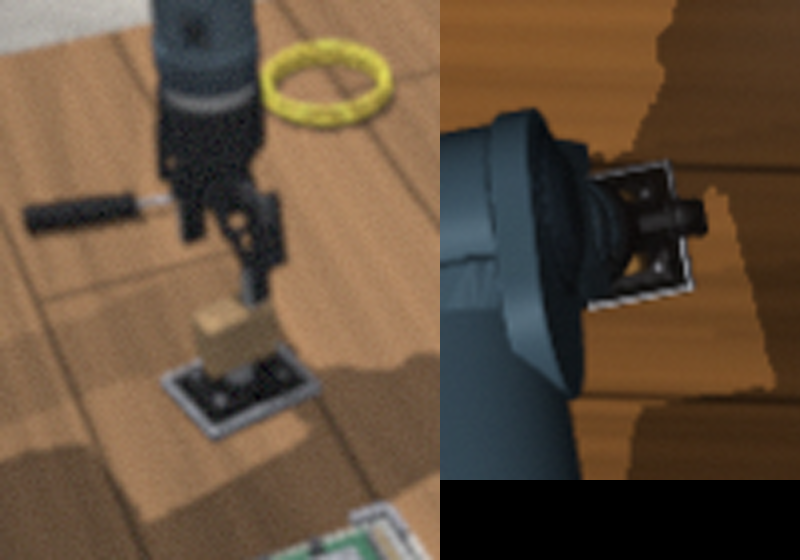

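The side view shows the fingers either side of the grip block's top: near finger at (260,290), block at (235,330) in the crop. I'll go down and close.

Request:
{"method": "jog_arm", "body": {
  "steps": [
    {"x":-1,"y":0,"z":24,"wx":0,"wy":0,"wz":0,"jaw":1},
    {"x":-1,"y":0,"z":24,"wx":0,"wy":0,"wz":0,"jaw":1},
    {"x":0,"y":0,"z":18,"wx":0,"wy":0,"wz":0,"jaw":1},
    {"x":0,"y":0,"z":0,"wx":0,"wy":0,"wz":0,"jaw":1},
    {"x":0,"y":0,"z":0,"wx":0,"wy":0,"wz":0,"jaw":1}
  ]
}}

```text
time: 3.42
ee_pos: [0.5526, 0.1774, 0.0475]
eef_rot: [180.0, 0.2, -167.7]
wrist_force: [0.7, 1.0, 0.6]
gripper_width: 0.0851
```

Request:
{"method": "jog_arm", "body": {
  "steps": [
    {"x":0,"y":0,"z":0,"wx":0,"wy":0,"wz":0,"jaw":1}
  ]
}}

```text
time: 3.55
ee_pos: [0.5523, 0.1772, 0.0471]
eef_rot: [180.0, 0.2, -167.7]
wrist_force: [-0.1, 0.1, 0.2]
gripper_width: 0.0857
```

Request:
{"method": "jog_arm", "body": {
  "steps": [
    {"x":4,"y":0,"z":5,"wx":0,"wy":0,"wz":0,"jaw":1},
    {"x":0,"y":0,"z":0,"wx":0,"wy":0,"wz":0,"jaw":1},
    {"x":0,"y":0,"z":0,"wx":0,"wy":0,"wz":0,"jaw":1}
  ]
}}

```text
time: 3.92
ee_pos: [0.5468, 0.1759, 0.0402]
eef_rot: [180.0, -0.0, -167.7]
wrist_force: [-0.6, -0.0, 0.2]
gripper_width: 0.0856
```

Request:
{"method": "jog_arm", "body": {
  "steps": [
    {"x":0,"y":0,"z":0,"wx":0,"wy":0,"wz":0,"jaw":-1},
    {"x":0,"y":0,"z":0,"wx":0,"wy":0,"wz":0,"jaw":-1},
    {"x":0,"y":0,"z":0,"wx":0,"wy":0,"wz":0,"jaw":-1},
    {"x":0,"y":0,"z":0,"wx":0,"wy":0,"wz":0,"jaw":-1},
    {"x":0,"y":0,"z":0,"wx":0,"wy":0,"wz":0,"jaw":-1},
    {"x":0,"y":0,"z":0,"wx":0,"wy":0,"wz":0,"jaw":-1}
  ],
  "newtons": 80
}}

```text
time: 4.68
ee_pos: [0.5474, 0.1763, 0.0406]
eef_rot: [180.0, 0.0, -167.7]
wrist_force: [-1.0, 2.4, 2.7]
gripper_width: 0.0294
```

Request:
{"method": "jog_arm", "body": {
  "steps": [
    {"x":0,"y":0,"z":-10,"wx":0,"wy":0,"wz":0,"jaw":-1},
    {"x":0,"y":0,"z":-30,"wx":0,"wy":0,"wz":0,"jaw":-1},
    {"x":0,"y":0,"z":-40,"wx":0,"wy":0,"wz":0,"jaw":-1},
    {"x":0,"y":0,"z":-40,"wx":0,"wy":0,"wz":0,"jaw":-1},
    {"x":0,"y":0,"z":-30,"wx":0,"wy":0,"wz":0,"jaw":-1},
    {"x":0,"y":0,"z":0,"wx":0,"wy":0,"wz":0,"jaw":-1},
    {"x":0,"y":0,"z":0,"wx":0,"wy":0,"wz":0,"jaw":-1}
  ]
}}

```text
time: 5.55
ee_pos: [0.5461, 0.1756, 0.1887]
eef_rot: [-180.0, -0.1, -167.7]
wrist_force: [0.5, -0.4, -3.3]
gripper_width: 0.0292
```

```bash
python3 - <<'E'
from h import *
s=arm.read_state();print(s["ee_pos"],s["eef_rot"],s["wrist_force"],s["gripper_width"])
S=read_camera("side")["color"][:,:,::-1]
cv2.imwrite("pics/g2.png",cv2.resize(S[80:230,180:300],None,fx=4,fy=4,interpolation=2))
E
```

```text
[0.54607059 0.17560438 0.18873487] [-1.79991142e+02 -1.44763880e-01 -1.67678196e+02] [ 0.51340681 -0.4429217  -3.33517773] 0.02924020415677952
```

View pics/g2.png

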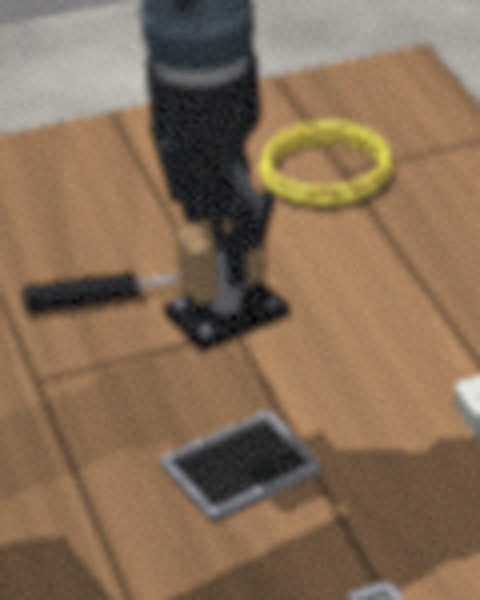

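The pusher is held upright and clear of the tray. I'll turn to the card's yaw and travel.

Request:
{"method": "jog_arm", "body": {
  "steps": [
    {"x":0,"y":0,"z":0,"wx":0,"wy":0,"wz":0.083,"jaw":-1},
    {"x":0,"y":0,"z":0,"wx":0,"wy":0,"wz":0.083,"jaw":-1},
    {"x":3,"y":-16,"z":0,"wx":0,"wy":0,"wz":0,"jaw":-1},
    {"x":8,"y":-40,"z":0,"wx":0,"wy":0,"wz":0,"jaw":-1},
    {"x":8,"y":-40,"z":0,"wx":0,"wy":0,"wz":0,"jaw":-1},
    {"x":8,"y":-40,"z":0,"wx":0,"wy":0,"wz":0,"jaw":-1},
    {"x":8,"y":-40,"z":0,"wx":0,"wy":0,"wz":0,"jaw":-1},
    {"x":8,"y":-40,"z":0,"wx":0,"wy":0,"wz":0,"jaw":-1},
    {"x":8,"y":-40,"z":0,"wx":0,"wy":0,"wz":0,"jaw":-1},
    {"x":8,"y":-38,"z":0,"wx":0,"wy":0,"wz":0,"jaw":-1},
    {"x":5,"y":-18,"z":0,"wx":0,"wy":0,"wz":0,"jaw":-1},
    {"x":0,"y":0,"z":0,"wx":0,"wy":0,"wz":0,"jaw":-1}
  ]
}}

```text
time: 7.1
ee_pos: [0.4975, -0.1397, 0.1897]
eef_rot: [179.9, -0.1, -177.3]
wrist_force: [0.8, 0.7, -2.5]
gripper_width: 0.0294
```

Request:
{"method": "jog_arm", "body": {
  "steps": [
    {"x":0,"y":0,"z":0,"wx":0,"wy":0,"wz":0,"jaw":-1},
    {"x":0,"y":0,"z":0,"wx":0,"wy":0,"wz":0,"jaw":-1}
  ]
}}

```text
time: 7.35
ee_pos: [0.4985, -0.1377, 0.1902]
eef_rot: [180.0, -0.0, -177.1]
wrist_force: [-0.7, -0.2, -2.4]
gripper_width: 0.029
```

Request:
{"method": "jog_arm", "body": {
  "steps": [
    {"x":1,"y":-1,"z":15,"wx":0,"wy":0,"wz":0,"jaw":-1},
    {"x":0,"y":0,"z":23,"wx":0,"wy":0,"wz":0,"jaw":-1},
    {"x":0,"y":0,"z":0,"wx":0,"wy":0,"wz":0,"jaw":-1},
    {"x":0,"y":0,"z":0,"wx":0,"wy":0,"wz":0,"jaw":-1}
  ]
}}

```text
time: 7.85
ee_pos: [0.4975, -0.1396, 0.1524]
eef_rot: [180.0, -0.0, -177.2]
wrist_force: [-0.1, 0.7, -3.1]
gripper_width: 0.0293
```

```bash
python3 - <<'E'
from h import *
s=arm.read_state();print(s["ee_pos"],s["eef_rot"],s["wrist_force"],s["gripper_width"])
S=read_camera("side")["color"][:,:,::-1];T=read_camera("top")["color"][:,:,::-1]
a=cv2.resize(S[190:310,205:315],None,fx=5,fy=5,interpolation=2)
cv2.imwrite("pics/g3.png",a);cv2.imwrite("pics/g3t.png",cv2.resize(T[205:315,265:365],None,fx=5,fy=5,interpolation=2))
E
```

```text
[ 0.49752895 -0.13960843  0.15237093] [ 1.79989826e+02 -7.54491553e-03 -1.77156360e+02] [-0.05279067  0.72354007 -3.05582731] 0.02926862420094553
```

View pics/g3.png

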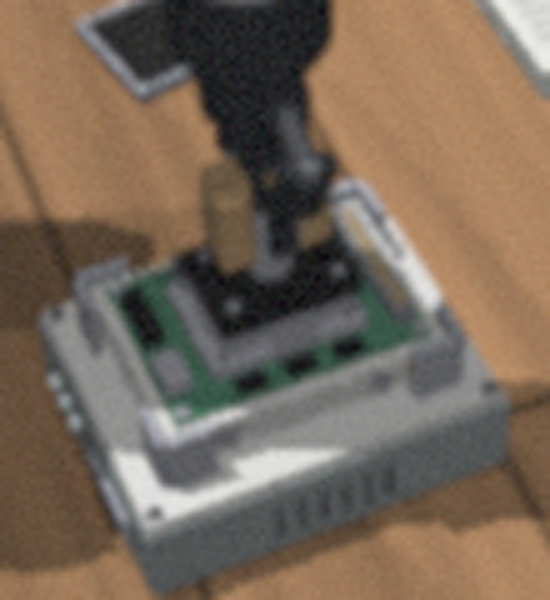

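View pics/g3t.png

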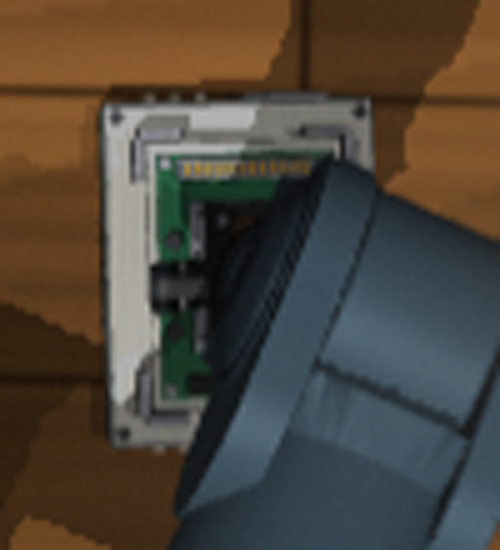

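```bash
python3 - <<'E'
from h import *
d=read_camera("side")
z=lambda q:(np.array(q,float)+.5)/5-.5+np.array((205,190))
f=ray(d,z([(220,334),(365,288)]),.1158);h=ray(d,z([(215,375),(366,327)]),.1)
f2=ray(d,z([(178,250),(218,320),(363,278)]),.1278)
print(f,f2,h)
for w in(f,h): e=w[1]-w[0];print(np.linalg.norm(e),np.degrees(np.arctan2(e[1],e[0])),w.mean(0))
E
```

```text
[[ 0.4629725  -0.16311082  0.1158    ]
 [ 0.53951623 -0.16266053  0.1158    ]] [[ 0.45931828 -0.11284504  0.1278    ]
 [ 0.46221744 -0.16444335  0.1278    ]
 [ 0.53717947 -0.1663071   0.1278    ]] [[ 0.45561617 -0.17379409  0.1       ]
 [ 0.53530439 -0.17371471  0.1       ]]
0.07654505020885113 0.33705437047023656 [ 0.50124436 -0.16288568  0.1158    ]
0.0796882612210812 0.0570752666449838 [ 0.49546028 -0.1737544   0.1       ]
```

Rough side-view edges suggest the foot may sit a few mm off in x and y, but they disagree among themselves. I'll sharpen this with averaged frames.

```bash
python3 - <<'E'
from h import *
f=[read_camera("side")["color"].astype(float) for _ in range(8)]
m=np.mean(f,0);np.save("avg.npy",m)
a=np.clip(m[225:275,232:292]*1.3,0,255).astype(np.uint8)[:,:,::-1]
a=cv2.resize(a,None,fx=12,fy=12,interpolation=2)
cv2.imwrite("pics/g4.png",a[:600,:720])
E
```

```text
(no output)
```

View pics/g4.png

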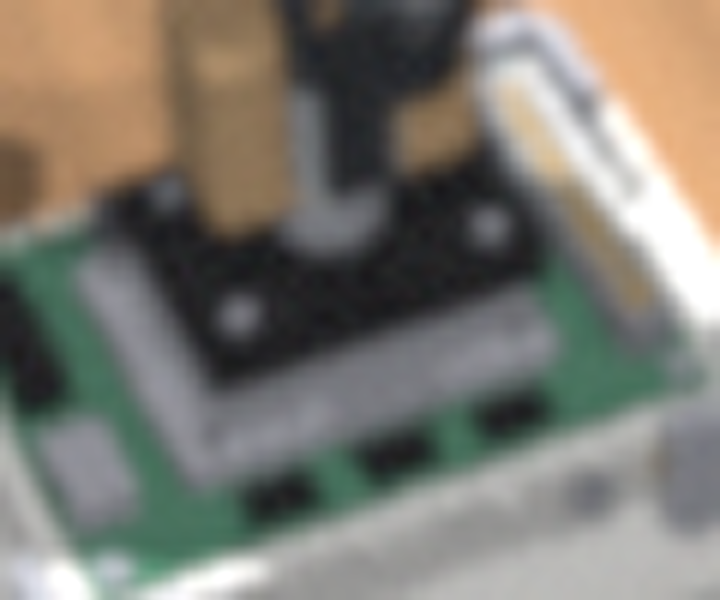

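```bash
python3 - <<'E'
from h import *
d=read_camera("side")
z=lambda q:(np.array(q,float)+.5)/12-.5+np.array((232,225))
f=ray(d,z([(98,218),(212,385),(545,272)]),.1158);h=ray(d,z([(78,268),(200,488),(557,345)]),.1)
print(f,h)
for w in(f,h):
  e=w[2]-w[1];print(np.linalg.norm(e),np.linalg.norm(w[0]-w[1]),np.degrees(np.arctan2(e[1],e[0])),"centre",(w[0]+w[2])/2)
E
```

```text
[[ 0.45758381 -0.11148688  0.1158    ]
 [ 0.46409792 -0.16437411  0.1158    ]
 [ 0.53803728 -0.16206415  0.1158    ]] [[ 0.45273216 -0.10914702  0.1       ]
 [ 0.45634195 -0.1761974   0.1       ]
 [ 0.53779752 -0.16862238  0.1       ]]
0.07397543649290819 0.053286883768803604 1.7894128998541752 centre [ 0.49781055 -0.13677551  0.1158    ]
0.0818070310252089 0.06714748503868505 5.312985342006362 centre [ 0.49526484 -0.1388847   0.1       ]
```

Foot minus heat plate is about (+2.5, +2) mm by side view and (+0.5, −0.6) mm by top view and TCP. I'll split the difference (tolerance is 10 mm) and approach.

Request:
{"method": "jog_arm", "body": {
  "steps": [
    {"x":1,"y":-1,"z":3,"wx":0,"wy":0,"wz":0,"jaw":-1},
    {"x":0,"y":0,"z":3,"wx":0,"wy":0,"wz":0,"jaw":-1},
    {"x":0,"y":0,"z":3,"wx":0,"wy":0,"wz":0,"jaw":-1},
    {"x":0,"y":0,"z":3,"wx":0,"wy":0,"wz":0,"jaw":-1},
    {"x":0,"y":0,"z":0,"wx":0,"wy":0,"wz":0,"jaw":-1}
  ]
}}

```text
time: 9.07
ee_pos: [0.4963, -0.1408, 0.1399]
eef_rot: [180.0, -0.0, -177.2]
wrist_force: [-0.0, 0.6, -3.4]
gripper_width: 0.0291
```

Request:
{"method": "jog_arm", "body": {
  "steps": [
    {"x":0,"y":0,"z":2,"wx":0,"wy":0,"wz":0,"jaw":-1},
    {"x":0,"y":0,"z":2,"wx":0,"wy":0,"wz":0,"jaw":-1},
    {"x":0,"y":0,"z":0,"wx":0,"wy":0,"wz":0,"jaw":-1}
  ]
}}

```text
time: 9.45
ee_pos: [0.4967, -0.1409, 0.1364]
eef_rot: [-180.0, 0.0, -177.2]
wrist_force: [0.2, 0.6, -0.5]
gripper_width: 0.0293
```

Contact is at TCP z≈0.136, as expected. From here I press in small steps.

Request:
{"method": "jog_arm", "body": {
  "steps": [
    {"x":0,"y":0,"z":1,"wx":0,"wy":0,"wz":0,"jaw":-1},
    {"x":0,"y":0,"z":1,"wx":0,"wy":0,"wz":0,"jaw":-1},
    {"x":0,"y":0,"z":1,"wx":0,"wy":0,"wz":0,"jaw":-1}
  ]
}}

```text
time: 9.82
ee_pos: [0.4967, -0.1409, 0.1334]
eef_rot: [-180.0, 0.0, -177.2]
wrist_force: [-0.7, -0.3, -0.6]
gripper_width: 0.0288
```

Request:
{"method": "jog_arm", "body": {
  "steps": [
    {"x":0,"y":0,"z":1,"wx":0,"wy":0,"wz":0,"jaw":-1},
    {"x":0,"y":0,"z":0,"wx":0,"wy":0,"wz":0,"jaw":-1}
  ]
}}

```text
time: 10.07
ee_pos: [0.4967, -0.1409, 0.1323]
eef_rot: [-180.0, 0.0, -177.2]
wrist_force: [0.9, -0.0, -0.1]
gripper_width: 0.0286
```

Request:
{"method": "jog_arm", "body": {
  "steps": [
    {"x":0,"y":0,"z":1,"wx":0,"wy":0,"wz":0,"jaw":-1},
    {"x":0,"y":0,"z":0,"wx":0,"wy":0,"wz":0,"jaw":-1}
  ]
}}

```text
time: 10.32
ee_pos: [0.4967, -0.1409, 0.1313]
eef_rot: [-180.0, 0.0, -177.2]
wrist_force: [0.7, -0.3, -0.7]
gripper_width: 0.0293
```

Request:
{"method": "jog_arm", "body": {
  "steps": [
    {"x":0,"y":0,"z":1,"wx":0,"wy":0,"wz":0,"jaw":-1},
    {"x":0,"y":0,"z":0,"wx":0,"wy":0,"wz":0,"jaw":-1}
  ]
}}

```text
time: 10.58
ee_pos: [0.4967, -0.1409, 0.1303]
eef_rot: [-180.0, 0.0, -177.2]
wrist_force: [1.0, 1.4, -0.1]
gripper_width: 0.0294
```

Request:
{"method": "jog_arm", "body": {
  "steps": [
    {"x":0,"y":0,"z":1,"wx":0,"wy":0,"wz":0,"jaw":-1},
    {"x":0,"y":0,"z":0,"wx":0,"wy":0,"wz":0,"jaw":-1}
  ]
}}

```text
time: 10.82
ee_pos: [0.4967, -0.1409, 0.1293]
eef_rot: [180.0, 0.0, -177.2]
wrist_force: [0.7, -0.3, 0.2]
gripper_width: 0.0295
```

Request:
{"method": "jog_arm", "body": {
  "steps": [
    {"x":0,"y":0,"z":1,"wx":0,"wy":0,"wz":0,"jaw":-1},
    {"x":0,"y":0,"z":0,"wx":0,"wy":0,"wz":0,"jaw":-1}
  ]
}}

```text
time: 11.08
ee_pos: [0.4967, -0.1409, 0.1283]
eef_rot: [-180.0, 0.0, -177.2]
wrist_force: [0.1, 0.8, 1.2]
gripper_width: 0.029
```

Request:
{"method": "jog_arm", "body": {
  "steps": [
    {"x":0,"y":0,"z":1,"wx":0,"wy":0,"wz":0,"jaw":-1},
    {"x":0,"y":0,"z":0,"wx":0,"wy":0,"wz":0,"jaw":-1}
  ]
}}

```text
time: 11.32
ee_pos: [0.4967, -0.1409, 0.1273]
eef_rot: [180.0, 0.0, -177.2]
wrist_force: [-0.0, -0.1, 1.5]
gripper_width: 0.0289
```

Request:
{"method": "jog_arm", "body": {
  "steps": [
    {"x":0,"y":0,"z":1,"wx":0,"wy":0,"wz":0,"jaw":-1},
    {"x":0,"y":0,"z":0,"wx":0,"wy":0,"wz":0,"jaw":-1}
  ]
}}

```text
time: 11.58
ee_pos: [0.4967, -0.1409, 0.1272]
eef_rot: [-180.0, 0.0, -177.2]
wrist_force: [-1.6, 1.1, 7.1]
gripper_width: 0.0295
```

Request:
{"method": "jog_arm", "body": {
  "steps": [
    {"x":0,"y":0,"z":1,"wx":0,"wy":0,"wz":0,"jaw":-1},
    {"x":0,"y":0,"z":0,"wx":0,"wy":0,"wz":0,"jaw":-1}
  ]
}}

```text
time: 11.82
ee_pos: [0.4968, -0.1409, 0.1272]
eef_rot: [-180.0, 0.1, -177.2]
wrist_force: [-5.0, 1.8, 15.0]
gripper_width: 0.0294
```

On the stops: z no longer changes and the force is about 18 N net (15 plus about 3 N of weight), mid-band. Holding.

Request:
{"method": "jog_arm", "body": {
  "steps": [
    {"x":0,"y":0,"z":0,"wx":0,"wy":0,"wz":0,"jaw":-1},
    {"x":0,"y":0,"z":0,"wx":0,"wy":0,"wz":0,"jaw":-1},
    {"x":0,"y":0,"z":0,"wx":0,"wy":0,"wz":0,"jaw":-1},
    {"x":0,"y":0,"z":0,"wx":0,"wy":0,"wz":0,"jaw":-1}
  ]
}}

```text
time: 12.32
ee_pos: [0.4968, -0.1409, 0.1272]
eef_rot: [-180.0, 0.1, -177.2]
wrist_force: [-3.7, 1.3, 14.2]
gripper_width: 0.0293
```

Request:
{"method": "jog_arm", "body": {
  "steps": [
    {"x":0,"y":0,"z":0.3,"wx":0,"wy":0,"wz":0,"jaw":-1},
    {"x":0,"y":0,"z":0,"wx":0,"wy":0,"wz":0,"jaw":-1},
    {"x":0,"y":0,"z":0,"wx":0,"wy":0,"wz":0,"jaw":-1},
    {"x":0,"y":0,"z":0,"wx":0,"wy":0,"wz":0,"jaw":-1},
    {"x":0,"y":0,"z":0,"wx":0,"wy":0,"wz":0,"jaw":-1},
    {"x":0,"y":0,"z":0,"wx":0,"wy":0,"wz":0,"jaw":-1},
    {"x":0,"y":0,"z":0,"wx":0,"wy":0,"wz":0,"jaw":-1},
    {"x":0,"y":0,"z":0,"wx":0,"wy":0,"wz":0,"jaw":-1},
    {"x":0,"y":0,"z":0,"wx":0,"wy":0,"wz":0,"jaw":-1},
    {"x":0,"y":0,"z":0,"wx":0,"wy":0,"wz":0,"jaw":-1},
    {"x":0,"y":0,"z":0,"wx":0,"wy":0,"wz":0,"jaw":-1},
    {"x":0,"y":0,"z":0,"wx":0,"wy":0,"wz":0,"jaw":-1}
  ]
}}

```text
time: 13.82
ee_pos: [0.4968, -0.1409, 0.1272]
eef_rot: [-180.0, 0.1, -177.2]
wrist_force: [-5.6, 1.6, 16.2]
gripper_width: 0.0295
```

Request:
{"method": "jog_arm", "body": {
  "steps": [
    {"x":0,"y":0,"z":0,"wx":0,"wy":0,"wz":0,"jaw":-1},
    {"x":0,"y":0,"z":0,"wx":0,"wy":0,"wz":0,"jaw":-1},
    {"x":0,"y":0,"z":0,"wx":0,"wy":0,"wz":0,"jaw":-1},
    {"x":0,"y":0,"z":0,"wx":0,"wy":0,"wz":0,"jaw":-1},
    {"x":0,"y":0,"z":0,"wx":0,"wy":0,"wz":0,"jaw":-1},
    {"x":0,"y":0,"z":0,"wx":0,"wy":0,"wz":0,"jaw":-1}
  ]
}}

```text
time: 14.58
ee_pos: [0.4968, -0.141, 0.1272]
eef_rot: [-180.0, 0.1, -177.2]
wrist_force: [-5.4, 1.0, 16.0]
gripper_width: 0.0292
```

```bash
python3 - <<'E'
from h import *
for i in range(4):
    S=read_camera("side")["color"][:,:,::-1]
    s=arm.read_state();print(s["time"],s["wrist_force"],s["ee_pos"])
cv2.imwrite("pics/g5.png",cv2.resize(S[190:310,205:315],None,fx=5,fy=5,interpolation=2))
E
```

```text
14.625 [-4.64119735  2.11090026 16.0161461 ] [ 0.49675869 -0.14092997  0.1272117 ]
14.675 [-5.03206386  2.16668339 16.86414311] [ 0.49675028 -0.14095671  0.12721298]
14.725 [-4.9207186   2.23242514 16.41650683] [ 0.49675841 -0.14094944  0.12721843]
14.775 [-4.19648585  1.10095384 15.71776448] [ 0.49676072 -0.14091564  0.12719437]
```

View pics/g5.png

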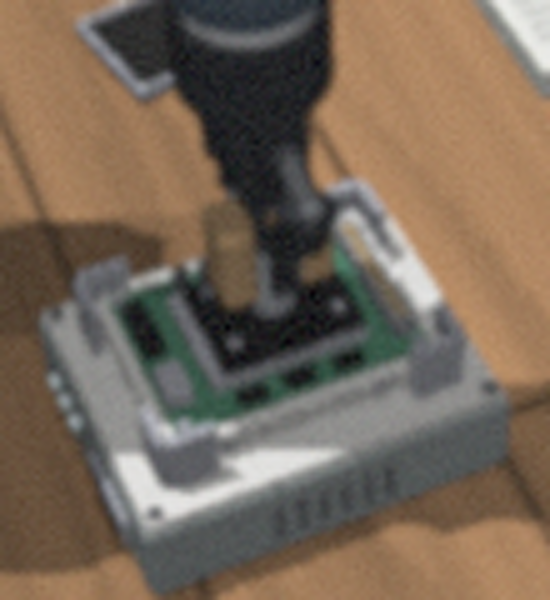

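The picture shows the foot centred on the heat plate, with the card sunk level between the guides. The hold was over 2.5 s at about 18–20 N, so I lift off.

Request:
{"method": "jog_arm", "body": {
  "steps": [
    {"x":0,"y":0,"z":-1.5,"wx":0,"wy":0,"wz":0,"jaw":-1},
    {"x":0,"y":0,"z":-2,"wx":0,"wy":0,"wz":0,"jaw":-1},
    {"x":0,"y":0,"z":-3,"wx":0,"wy":0,"wz":0,"jaw":-1},
    {"x":0,"y":0,"z":-3,"wx":0,"wy":0,"wz":0,"jaw":-1},
    {"x":0,"y":0,"z":-3,"wx":0,"wy":0,"wz":0,"jaw":-1},
    {"x":0,"y":0,"z":-5,"wx":0,"wy":0,"wz":0,"jaw":-1},
    {"x":0,"y":0,"z":-10,"wx":0,"wy":0,"wz":0,"jaw":-1},
    {"x":0,"y":0,"z":-20,"wx":0,"wy":0,"wz":0,"jaw":-1},
    {"x":0,"y":0,"z":-17,"wx":0,"wy":0,"wz":0,"jaw":-1},
    {"x":0,"y":0,"z":0,"wx":0,"wy":0,"wz":0,"jaw":-1},
    {"x":0,"y":0,"z":0,"wx":0,"wy":0,"wz":0,"jaw":-1},
    {"x":0,"y":0,"z":0,"wx":0,"wy":0,"wz":0,"jaw":-1}
  ]
}}

```text
time: 16.27
ee_pos: [0.4959, -0.1406, 0.1886]
eef_rot: [179.9, -0.1, -177.2]
wrist_force: [0.4, -0.7, -3.2]
gripper_width: 0.0292
```

```bash
python3 - <<'E'
from h import *
S=read_camera("side")["color"][:,:,::-1]
cv2.imwrite("pics/g6.png",cv2.resize(S[190:310,205:315],None,fx=5,fy=5,interpolation=2))
E
```

```text
(no output)
```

View pics/g6.png

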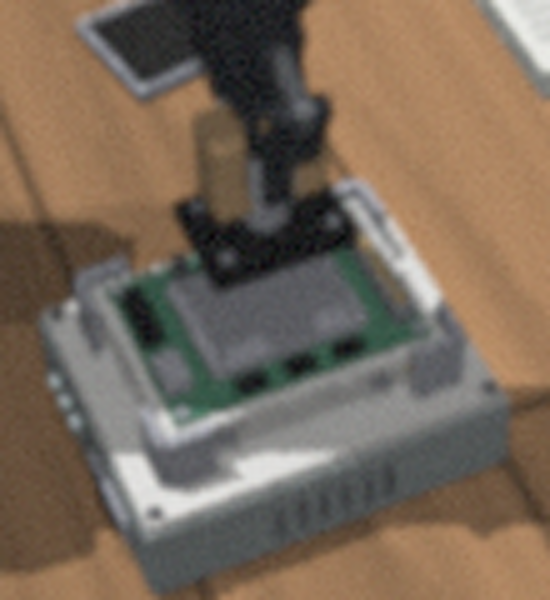

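The plate is back up: its near corner is at the same pixel as before pressing. Now the pusher goes back to the rest.

Request:
{"method": "jog_arm", "body": {
  "steps": [
    {"x":-4,"y":16,"z":0,"wx":0,"wy":0,"wz":0,"jaw":-1},
    {"x":-8,"y":40,"z":0,"wx":0,"wy":0,"wz":0,"jaw":-1},
    {"x":-8,"y":40,"z":0,"wx":0,"wy":0,"wz":0,"jaw":-1},
    {"x":-8,"y":40,"z":0,"wx":0,"wy":0,"wz":0,"jaw":-1},
    {"x":-8,"y":40,"z":0,"wx":0,"wy":0,"wz":0,"jaw":-1},
    {"x":-8,"y":40,"z":0,"wx":0,"wy":0,"wz":0,"jaw":-1},
    {"x":-8,"y":40,"z":0,"wx":0,"wy":0,"wz":0,"jaw":-1},
    {"x":-8,"y":40,"z":0,"wx":0,"wy":0,"wz":0,"jaw":-1},
    {"x":-7,"y":18,"z":0,"wx":0,"wy":0,"wz":0,"jaw":-1},
    {"x":0,"y":0,"z":0,"wx":0,"wy":0,"wz":-0.083,"jaw":-1},
    {"x":0,"y":0,"z":0,"wx":0,"wy":0,"wz":-0.083,"jaw":-1},
    {"x":0,"y":0,"z":0,"wx":0,"wy":0,"wz":0,"jaw":-1}
  ]
}}

```text
time: 17.82
ee_pos: [0.5478, 0.1761, 0.1892]
eef_rot: [-180.0, -0.0, -167.7]
wrist_force: [-0.1, -0.5, -2.8]
gripper_width: 0.0294
```

Request:
{"method": "jog_arm", "body": {
  "steps": [
    {"x":0,"y":0,"z":40,"wx":0,"wy":0,"wz":0,"jaw":-1},
    {"x":0,"y":0,"z":50,"wx":0,"wy":0,"wz":0,"jaw":-1},
    {"x":0,"y":0,"z":25,"wx":0,"wy":0,"wz":0,"jaw":-1},
    {"x":0,"y":0,"z":0,"wx":0,"wy":0,"wz":0,"jaw":-1},
    {"x":0,"y":0,"z":0,"wx":0,"wy":0,"wz":0,"jaw":-1},
    {"x":0,"y":0,"z":0,"wx":0,"wy":0,"wz":0,"jaw":-1}
  ]
}}

```text
time: 18.58
ee_pos: [0.5497, 0.1764, 0.0764]
eef_rot: [-180.0, 0.2, -167.7]
wrist_force: [1.1, -0.5, -2.8]
gripper_width: 0.0291
```

Request:
{"method": "jog_arm", "body": {
  "steps": [
    {"x":2,"y":0,"z":10,"wx":0,"wy":0,"wz":0,"jaw":-1},
    {"x":0,"y":0,"z":10,"wx":0,"wy":0,"wz":0,"jaw":-1},
    {"x":0,"y":0,"z":5,"wx":0,"wy":0,"wz":0,"jaw":-1},
    {"x":0,"y":0,"z":0,"wx":0,"wy":0,"wz":0,"jaw":-1},
    {"x":0,"y":0,"z":0,"wx":0,"wy":0,"wz":0,"jaw":-1}
  ]
}}

```text
time: 19.2
ee_pos: [0.5463, 0.1756, 0.0496]
eef_rot: [180.0, 0.0, -167.7]
wrist_force: [0.4, -0.1, -1.9]
gripper_width: 0.0293
```

```bash
python3 - <<'E'
from h import *
S=read_camera("side")["color"][:,:,::-1]
cv2.imwrite("pics/g7.png",cv2.resize(S[120:230,190:290],None,fx=5,fy=5,interpolation=2))
E
```

```text
(no output)
```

View pics/g7.png

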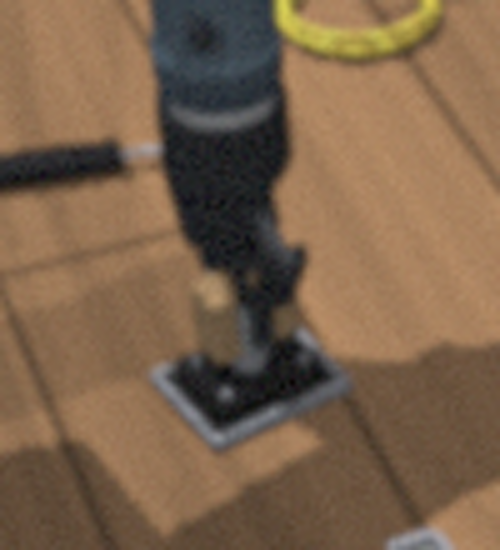

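The foot is over the tray interior, lip visible all round. Lowering to the floor.

Request:
{"method": "jog_arm", "body": {
  "steps": [
    {"x":0,"y":0,"z":3,"wx":0,"wy":0,"wz":0,"jaw":-1},
    {"x":0,"y":0,"z":3,"wx":0,"wy":0,"wz":0,"jaw":-1},
    {"x":0,"y":0,"z":2,"wx":0,"wy":0,"wz":0,"jaw":-1},
    {"x":0,"y":0,"z":0,"wx":0,"wy":0,"wz":0,"jaw":-1}
  ]
}}

```text
time: 19.75
ee_pos: [0.5458, 0.1756, 0.0412]
eef_rot: [180.0, -0.0, -167.7]
wrist_force: [-0.1, 0.7, -3.1]
gripper_width: 0.0295
```

Request:
{"method": "jog_arm", "body": {
  "steps": [
    {"x":0,"y":0,"z":0.7,"wx":0,"wy":0,"wz":0,"jaw":-1},
    {"x":0,"y":0,"z":0,"wx":0,"wy":0,"wz":0,"jaw":-1}
  ]
}}

```text
time: 20.0
ee_pos: [0.5461, 0.1756, 0.0408]
eef_rot: [180.0, 0.0, -167.7]
wrist_force: [0.2, -0.2, -2.3]
gripper_width: 0.0291
```

Request:
{"method": "jog_arm", "body": {
  "steps": [
    {"x":0,"y":0,"z":0.7,"wx":0,"wy":0,"wz":0,"jaw":-1},
    {"x":0,"y":0,"z":0,"wx":0,"wy":0,"wz":0,"jaw":-1}
  ]
}}

```text
time: 20.25
ee_pos: [0.5462, 0.1757, 0.0406]
eef_rot: [180.0, 0.0, -167.7]
wrist_force: [-1.6, -0.2, 2.2]
gripper_width: 0.0291
```

On the floor: z equals the pick height and the weight is carried. Release with even opening, then retreat straight up.

Request:
{"method": "jog_arm", "body": {
  "steps": [
    {"x":0,"y":0,"z":0,"wx":0,"wy":0,"wz":0,"jaw":0.2},
    {"x":0,"y":0,"z":0,"wx":0,"wy":0,"wz":0,"jaw":0.6},
    {"x":0,"y":0,"z":0,"wx":0,"wy":0,"wz":0,"jaw":1},
    {"x":0,"y":0,"z":0,"wx":0,"wy":0,"wz":0,"jaw":1},
    {"x":0,"y":0,"z":0,"wx":0,"wy":0,"wz":0,"jaw":1},
    {"x":0,"y":0,"z":0,"wx":0,"wy":0,"wz":0,"jaw":1}
  ]
}}

```text
time: 21.0
ee_pos: [0.5461, 0.1756, 0.0401]
eef_rot: [180.0, 0.0, -167.7]
wrist_force: [-1.3, -0.7, 0.3]
gripper_width: 0.0852
```

Request:
{"method": "jog_arm", "body": {
  "steps": [
    {"x":0,"y":0,"z":-15,"wx":0,"wy":0,"wz":0,"jaw":1},
    {"x":0,"y":0,"z":-30,"wx":0,"wy":0,"wz":0,"jaw":1},
    {"x":0,"y":0,"z":-50,"wx":0,"wy":0,"wz":0,"jaw":1},
    {"x":0,"y":0,"z":-60,"wx":0,"wy":0,"wz":0,"jaw":1},
    {"x":20,"y":40,"z":0,"wx":0,"wy":0,"wz":0,"jaw":1},
    {"x":20,"y":40,"z":0,"wx":0,"wy":0,"wz":0,"jaw":1},
    {"x":20,"y":40,"z":0,"wx":0,"wy":0,"wz":0,"jaw":1},
    {"x":20,"y":40,"z":0,"wx":0,"wy":0,"wz":0,"jaw":1},
    {"x":20,"y":40,"z":0,"wx":0,"wy":0,"wz":0,"jaw":1},
    {"x":10,"y":20,"z":0,"wx":0,"wy":0,"wz":0,"jaw":1},
    {"x":0,"y":0,"z":0,"wx":0,"wy":0,"wz":0,"jaw":1},
    {"x":0,"y":0,"z":0,"wx":0,"wy":0,"wz":0,"jaw":1}
  ]
}}

```text
time: 22.5
ee_pos: [0.3922, 0.3667, 0.1958]
eef_rot: [-180.0, 0.1, -167.7]
wrist_force: [-0.3, 0.1, -0.5]
gripper_width: 0.0853
```

```bash
python3 - <<'E'
from h import *
T=read_camera("top");S=read_camera("side")
cv2.imwrite("pics/fs.png",S["color"][:,:,::-1]);cv2.imwrite("pics/ft.png",T["color"][:,:,::-1])
h=cv2.cvtColor(T["color"],cv2.COLOR_RGB2HSV);m=cv2.inRange(h,(10,80,90),(28,255,255))[224:254,194:220]
c=max(cv2.findContours(m,0,1)[0],key=cv2.contourArea);q=cv2.boxPoints(cv2.minAreaRect(c))+np.array([194,224]);print(q,cv2.contourArea(c));info(ray(T,q,.084))
cv2.imwrite("pics/fz.png",np.hstack([cv2.resize(T["color"][210:270,175:245,::-1],(490,420),interpolation=2),cv2.resize(S["color"][160:220,205:250,::-1],(315,420),interpolation=2)])[:,:800])
print(arm.read_state()["ee_pos"],arm.read_state()["time"])
E
```

```text
[[197.43199778 229.37599945]
 [207.02399826 227.63199997]
 [210.65600014 247.60800362]
 [201.06399918 249.3520031 ]] 170.5
c [0.548  0.1739] L [0.0278 0.0577 0.0277 0.0577] long ang 12.41
[0.39239216 0.36635927 0.19544692] 22.6
```

View pics/fz.png

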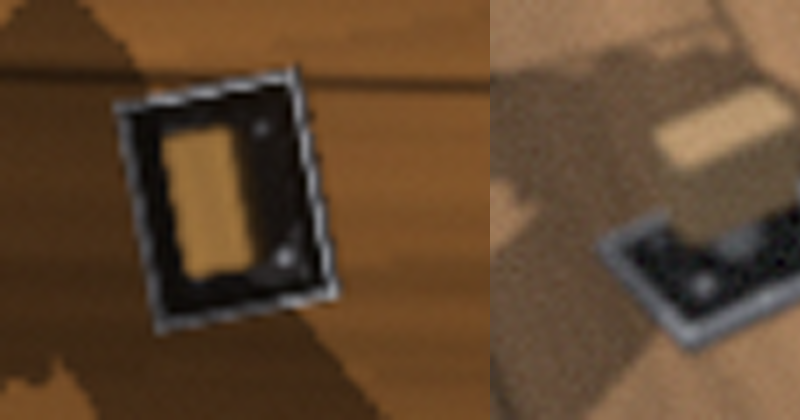

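View pics/fs.png

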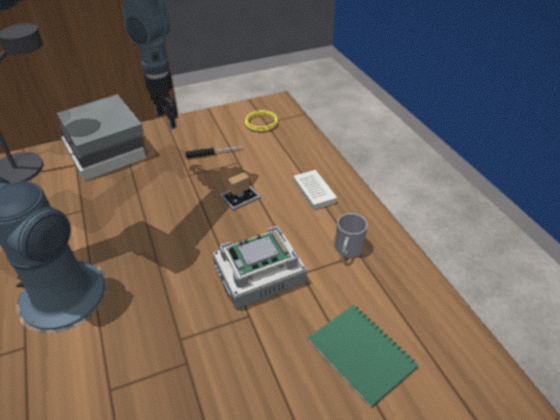

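The pusher stands in the tray with its grip top at (0.548, 0.174), about 3 mm from the rest's centre. The plate is up, the bystanders look unmoved and the arm is clear, so I hand in.

```bash
python3 -c "
from plant import ticket
print(ticket.sign_off())"
```

```text
the job is handed in; nothing more can be done
None
```

I pressed the plate down onto its stops with the pusher, held it there, lifted off, and stood the pusher back in its rest. I then released it and handed the job in at about 22.6 s; no verdict came back.

- **Press:** The plate bottomed out after about 9–10 mm. I held it for about 2.9 s at roughly 17–20 N net (wrist reading plus the pusher's weight), with the tool upright to 0.1°. The highest net force I read was about 20 N, though only at the end of each move.
- **After lift-off:** The side picture shows the plate back up and level, matching its position before the press.
- **Pusher in its rest:** It stands upright, about 3 mm from the rest's centre by the top view and inside the 15 mm limit. The arm is clear and the bystanders look unmoved; I compared them by eye only.
- **Disagreement between views:** The side and top cameras differed by 2–4 mm on positions. I placed the foot between the two, well within the 10 mm limit.

The first two move calls were refused as "invalid input" because I had left fields out of the rows; the arm did not move on either.

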